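# Hold a walnut in the nut holder with the inner knob only

## Task

Lay the walnut in the nut holder between its two jaws, let go of it, then close the near jaw with the small inner knob of the knob pair until the nut is held snugly between both jaws: about 6 newtons, and never as much as 14, which would crack it. The jaw setting on the outer ring must stay as it is, so do not let the ring turn along, and leave the things round about where they are. Finish clear of everything, with the nut staying held.

Things in the scene. Friction and masses are not known exactly. Their poses are not given: they have to be found in the camera images.
- nut_holder: Low maple nut holder, fixed: base 100 mm (own x) by 226 mm (own y), top 16 mm above the worktop. Origin under its centre on the worktop, z up. Knob pair at own y = -68 mm, two steel jaws with the nest between them near own y = +50 mm; they close along own y. Guide rods (6 mm, tops at 24 mm) run along own y at own x = +-30 mm; between x = +-25 mm the floor is bare. Jaws end 45 mm up.
- nest (a point): Point on the floor of the nest (16 mm above the worktop), axes as the holder's: the place for the nut, half way between the jaws at their middle setting. The jaw faces are 28 to 36 mm wide in own x, 27 mm tall, and 41 to 50 mm apart at the start.
- walnut: The only walnut, loose, about 38 x 33 mm across and 28 mm high as it lies (irregular, its faces 1 to 3 mm off an oval). Origin at the centre of its underside, z up at the start. Can be picked from above, and may lie in the nest turned any way about z.
- pad_face (a point): Centre of the near jaw's cork face (28 x 25 mm), 31 mm above the worktop; own y points to the far jaw. The pad sits before its carriage on a spring of 4 N per mm (up to 6 mm): it first pushes the loose nut along the floor to the far jaw, almost without force; once the nut touches both jaws the squeeze grows by 4 N for each further mm of the carriage.
- pad: The sprung, cork-faced pad of the near jaw; origin at the foot of its face, axes as the holder's.
- far_jaw: Steel far jaw with a shallow V face towards the pad; origin at the foot of its face, on its middle line. Set by the outer ring, 2.7 mm per rad; it must stay where it is.
- inner_knob (a joint): Angle of the inner knob, rad, 0 to 2.4, grows clockwise seen from above. Clockwise closes the near jaw, 12 mm of carriage per rad. Starts at 0.1 to 0.3; closing on the nut takes 0.3 to 1.5 rad. Friction of 0.1 to 0.15 N m, so it stays where it is left; the squeeze adds 0.012 N m per newton, thus 0.4 to 0.58 N m per rad once the nut touches both jaws.
- knob_grip (a point): Centre of the inner knob's top, on its axis, 78 mm above the worktop. The knob is a dark steel bar 34 mm long (this point's x), 12 mm thick, 24 mm tall, with flat sides, on a skirt 30 mm across and 4 mm tall; grip the bar's upper 10 to 18 mm across its thickness. It floats on a spring of 1.5 N per mm: pressed down 2 mm its skirt rubs on the ring, and from 7 to 12 N it drags it.
- ring_mark (a point): Mark on the outer ring's top, 28 mm from the knob axis. The ring is a knurled aluminium disc 62 mm across round the foot of the inner knob, its top 48 mm above the worktop; it turns at only 0.05 N m and must not turn (mark within 3 mm).
- spice_tin: Round tin, 46 mm across, 48 mm tall, loose bystander; origin under its centre.
- cutter_round: Round tin-plate biscuit cutter, 56 mm across, 26 mm tall, loose bystander; origin under its centre.
- alder_cone: Small brown cone, 25 mm long, 16 mm thick, loose bystander; origin under its centre.
Mind the look-alikes: they are no part of the job. What is shaped like the walnut but red or turquoise is not meant.

How it is judged:
On the way, in this order (a step that is already met when the one before it is completed fails the run):
1. the walnut lies in the nest between the jaws, let go (horizontal distance between walnut and nest below 0.016 m and z of walnut in the frame of nest below 0.012 m and contact force between the fingers and walnut below 0.05 N), for 0.2 s.
2. the nut is held between both jaws with 2.5 to 10 N (contact force between pad and walnut between 2.5 and 10 N and contact force between far_jaw and walnut above 1.5 N), for 0.2 s.
At the end, for the whole second after the job is handed in: Walnut at rest in the nest (within 16 mm of the nest point sideways, under 12 mm above its floor), squeezed by the pad with 2.5 to 10 N and by the far jaw with over 1.5 N; knob still; ring mark within 3 mm of its start; tin, cutter and cone within 20 mm of theirs (all of step 1 and all of step 2 and distance of ring_mark from where it was at the start of the episode below 0.003 m and distance of each of spice_tin, cutter_round, alder_cone from where it was at the start of the episode below 0.02 m and velocity of joint inner_knob below 0.05 rad/s and linear speed of walnut below 0.01 m/s); the robot touches nothing.
It fails at once if the walnut is squeezed by the pad with 14 N or more and cracks (contact force between pad and walnut above 14 N).
It fails at once if the outer ring is turned: its mark moves more than 3 mm (distance of ring_mark from where it was at the start of the episode above 0.003 m).
It fails at once if the spice tin, cutter or cone is pushed more than 20 mm (not (distance of each of spice_tin, cutter_round, alder_cone from where it was at the start of the episode below 0.02 m)).
It also fails if it takes over 72 s, if anything falls off the work surface, if the arm or the gripper's body presses on something with over 40 N, if the wrist force passes 120 N, or if a joint passes its speed limit or range.

## Robot

A 6-joint arm with a two-finger parallel gripper is mounted at the origin on a cart in front of the work surface, level with it; the furniture and walls round the work are solid. World frame = base frame: x ahead of the robot, y to its left, z up, the work surface at z = 0. Lengths are in m, angles in rad, forces in N, time in s.
With the tool pointing down it reaches from about 0.35 to 0.775 m from the base axis. Payload 7.3 kg.
Tool frame: the origin (TCP) lies at the centre of the arm's flange, where the gripper is bolted on; the fingertips stand 178 mm ahead of it and the grasp point (between the pads) lies 159 mm ahead of it (tip_extent is the distance from the TCP to the fingertips, in m); z points along the fingers, y is the line along which they close (so a half turn about z gives the same grasp; the last joint's range is limited). The gripper opens to 92 mm and grips with 3 to 60 N. Pads are 19 mm wide; open, the fingers measure 130 mm over their backs; the gripper's body (75 mm by 190 mm) begins 47 mm behind the grasp point.
Start: joints at [1.166, 0.342, 1.524, -0, 1.275, -0.146], TCP at [0.134, 0.508, 0.405] pointing down, gripper open.
Joint ranges: [-2.53, 2.53], [-0.77, 2.02], [0.04, 2.7], [-1, 4.14], [0.28, 2.66], [-3.11, 3.11]. Speed limits (rad/s): [2.57, 2.57, 3.14, 3.14, 3.14, 3.14].

## Interface

Orientations are given as [roll, pitch, yaw] about the fixed x, y, z axes, in that order (R = Rz(yaw) Ry(pitch) Rx(roll)).
In Python, from cell import * gives the robot as it stands.
- The arm moves only by the tool arm_command, never from a script. Its arguments are lists of equal length, an entry for each row: "xyz": the shift along the world's x, y, z in mm, a list of three; "spin": the turn about the world's z in degrees. In form: {"xyz": [[tx, ty, tz], ...], "spin": [spin, ...]}. A call has 1 to 20 rows; each row shifts and turns the commanded pose from where the row before left it; what a row does not reach is not made up. A row lasts 1/10 s, in which the tool goes at most 50 mm and 8.59 degrees, less where a joint would pass 70% of its speed; a pose out of reach is approached as far as the arm can. A call with a gripper value outside its range is refused whole. "jaw" is the opening, from -1 (shut) to 1 (fully open), set as the call begins (left out, the last holds). The fingers move at their own pace and stop on an object; "squeeze" is the grip in N (left out, the last holds). Time passes only in rows, so rows that do not move let the fingers close. It gives the time, the measured TCP pose, the force, the opening and the grip force at its end, in the units of the state.
- observe(): the state, without advancing time (a new reading comes with each control period).
- read_camera(name): name is "scene" or "side" or "wrist"; returns a dict with "img" (480x640x3 uint8, red, green, blue), "depth" (480x640 float32, m along the optical axis (not along the pixel's ray), 0 where there is no reading), "fx", "fy", "cx", "cy" (pixels), "world_from_camera" (4x4, takes a point from camera to world coordinates). Camera axes: x right, y up, looking along -z (the intrinsics and any distortion apply to the point x, -y, -z); pixel columns grow to the right and rows downward; lengths in m; the calibration is good to about 2 mm. The wrist camera is an equidistant fisheye: a pixel r from the principal point sees the ray r / f radians off the axis. A picture is of the moment at which its call begins.
- hand_in(): hands the job in; it is judged then, once.
The state is a dict: "time": time; "qpos": joint angles; "qvel": joint speeds; "joint_efforts": joint torques, N m; "tool_pos": TCP position; "tool_rot": TCP orientation; "contact_force": force on the tool from outside, world axes, zero at the start; "torque": the same for the moment, N m; "opening": finger opening in m; "grip_force": force on a finger pad.
Only numpy, scipy, OpenCV 4.12 (cv2) and the standard library are available. Lean on these libraries where they do the work, as an engineer would, in place of code of your own. Each camera call takes 0.05 s, during which the arm holds its last target. There are 200 camera calls.

## Working session

There is one attempt and no reset: what is moved stays moved. The work goes in short steps, Python scripts to look and compute and a tool call to move; the robot and the scene stay as the last step left them, time stands still between calls to the robot, and variables do not carry over. Pictures are saved under pics/ and viewed, at most 10 in all, crops included, and the job is handed in when it is done.

Besides the shell and the picture viewer there is one more tool, called after "Request:" as name(argument=value, ...), one argument or row to a line, values as JSON. arm_command: Moves the arm, as the interface text tells. Its arguments: {"type":"object","properties":{"xyz":{"type":"array","items":{"type":"array","items":{"type":"number"}}},"spin":{"type":"array","items":{"type":"number"}},"jaw":{"type":"number"},"squeeze":{"type":"number"}},"required":["xyz","spin"]}

```bash
mkdir -p pics; ls
cat > h.py <<'E'
from cell import *
import numpy as np, cv2
def snap(n):
    c=read_camera(n); np.savez('%s.npz'%n,**c); return c
def save(c,f): cv2.imwrite('pics/'+f,cv2.cvtColor(c['img'],cv2.COLOR_RGB2BGR))
def pts(c):
    """world xyz per pixel of a pinhole camera"""
    v,u=np.mgrid[:480,:640]; d=c['depth']
    p=np.stack([(u-c['cx'])/c['fx']*d,-(v-c['cy'])/c['fy']*d,-d],-1)
    T=c['world_from_camera']; return p@T[:3,:3].T+T[:3,3]
E
python3 - <<'E'
from h import *
print(observe())
for n in('scene','side','wrist'):
    c=snap(n); save(c,n+'0.png'); print(n,c['fx'],c['cx'],c['cy'],c['world_from_camera'].round(3).tolist(),[k for k in c])
E
```

```text
pics
{'time': 0.0, 'qpos': array([ 1.16598746e+00,  3.42704595e-01,  1.52506789e+00,  1.23906277e-05,
        1.27540808e+00, -1.45982289e-01]), 'qvel': array([-0.00046267,  0.00062971, -0.00167793, -0.00044761,  0.00122078,
       -0.0007076 ]), 'joint_efforts': array([ 6.70434438e-04, -4.31253290e+01, -2.44218296e+01,  7.17838830e-02,
        5.60220599e-02, -1.10181243e-04]), 'tool_pos': array([0.1342782 , 0.50737769, 0.40403641]), 'tool_rot': array([-3.14002335e+00, -2.42707411e-04,  2.88276227e+00]), 'contact_force': array([0.67560933, 0.23341697, 0.39361414]), 'torque': array([ 0.04789994, -0.03402614,  0.02192058]), 'grip_force': 0.0, 'opening': 0.09215744391357027}
scene 531.1750886775268 319.64948086410044 239.05074007487053 [[-0.564, 0.651, -0.509, 0.041], [-0.826, -0.433, 0.361, 0.349], [0.015, 0.624, 0.782, 0.871], [0.0, 0.0, 0.0, 1.0]] ['img', 'depth', 'fx', 'fy', 'cx', 'cy', 'world_from_camera']
side 590.6576063260386 323.9388135273255 246.45578087939285 [[-0.943, 0.193, -0.27, 0.3], [-0.331, -0.597, 0.731, 0.723], [-0.02, 0.779, 0.627, 0.759], [0.0, 0.0, 0.0, 1.0]] ['img', 'depth', 'fx', 'fy', 'cx', 'cy', 'world_from_camera']
wrist 371.64829954431775 324.1799292888862 238.0510888398601 [[0.256, -0.921, -0.295, 0.054], [0.967, 0.243, 0.08, 0.527], [-0.002, -0.305, 0.952, 0.384], [0.0, 0.0, 0.0, 1.0]] ['img', 'depth', 'fx', 'fy', 'cx', 'cy', 'world_from_camera']
```

View pics/scene0.png

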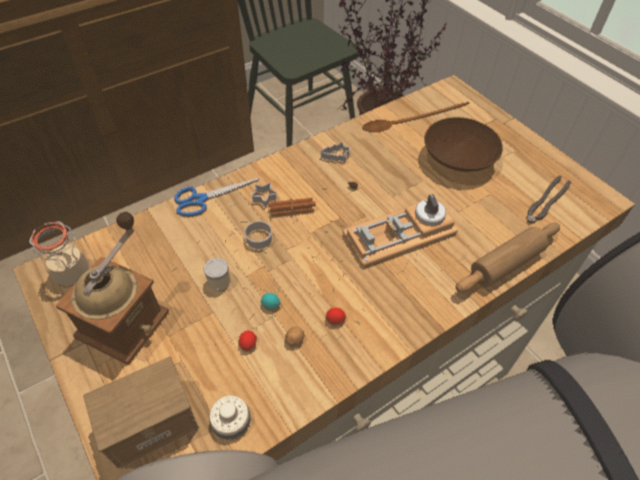

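View pics/side0.png

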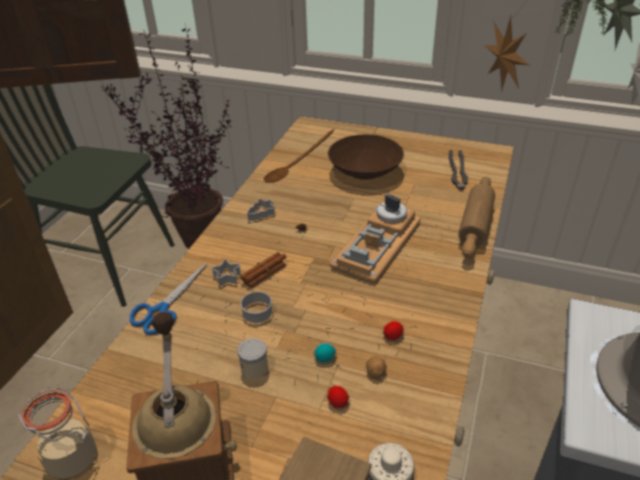

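Walnut candidates in the scene view: red (336,316), red (248,341), turquoise (270,301), brown (294,336). The brown one is the walnut, and it is at (375,367) in the side view. The holder is at about (400,232), its knob at (430,207). The cone is at (352,185), the tin at (217,276) and the cutter at (258,236).

Run:
```python
from h import *
C={n:dict(np.load(n+'.npz')) for n in('scene','side')}
P={n:pts(C[n]) for n in C}
def near(n,u,v,r): return P[n][v-r:v+r,u-r:u+r].reshape(-1,3)
for n,q in(('scene',(294,336)),('side',(375,367))):
    p=near(n,*q,18); m=p[p[:,2]>.006]
    print(n,'walnut',len(m),m.mean(0).round(4),'min',m.min(0).round(4),'max',m.max(0).round(4),'table z',np.median(p[p[:,2]<.006][:,2]).round(4))
# top-down height/colour map of holder region, merged
for n in C:
    p=P[n].reshape(-1,3); c=C[n]['img'].reshape(-1,3)
    box=near(n,*((400,232) if n=='scene' else (376,240)),10); print(n,'holder',np.median(box,0).round(3))
ctr=np.median(near('scene',400,232,10),0)[:2]
for n in C:
    p=P[n].reshape(-1,3)
    k=(abs(p[:,:2]-ctr)<.2).all(1)
    q=p[k]; b=q[(q[:,2]>.012)&(q[:,2]<.1)]
    r=cv2.minAreaRect((b[:,:2]*1000).astype(np.float32)); print(n,'rect',r, 'n',len(b))
    for lo,hi in((.014,.018),(.04,.047),(.047,.051),(.06,.1)):
        s=b[(b[:,2]>lo)&(b[:,2]<hi)]; print(lo,hi,len(s),s.mean(0).round(4))
    kn=b[b[:,2]>.06]; print('knobtop',kn[:,2].max(), np.percentile(kn[:,2],90))
for n,b,a in(('scene',(200,130,370,370),'a'),('side',(310,180,450,420),'b')):
    x0,y0,x1,y1=b
    im=C[n]['img'][y0:y1,x0:x1][...,::-1]; f=min(800/im.shape[1],600/im.shape[0]); cv2.imwrite('pics/crop_%s.png'%n,cv2.resize(im,None,fx=f,fy=f,interpolation=cv2.INTER_CUBIC))
```

```text
scene walnut 297 [0.4252 0.1258 0.0447] min [0.0412 0.0993 0.0077] max [0.4522 0.349  0.8713] table z -0.0007
side walnut 360 [0.4388 0.13   0.028 ] min [0.3005 0.1042 0.0062] max [0.4584 0.7234 0.7594] table z 0.0005
scene holder [ 0.516 -0.186  0.025]
side holder [ 0.523 -0.175  0.03 ]
scene rect ((516.0731201171875, -192.95278930664062), (399.9266357421875, 386.6478576660156), 0.021133609116077423) n 6708
0.014 0.018 1375 [ 0.5253 -0.1685  0.0159]
0.04 0.047 776 [ 0.4348 -0.2495  0.0439]
0.047 0.051 535 [ 0.4205 -0.293   0.0489]
0.06 0.1 133 [ 0.5106 -0.2643  0.0735]
knobtop 0.08172332162243956 0.07907479590962704
side rect ((517.1458129882812, -195.71310424804688), (381.2574768066406, 397.8128662109375), 89.9924087524414) n 5897
0.014 0.018 1080 [ 0.529  -0.1643  0.0162]
0.04 0.047 680 [ 0.4611 -0.2347  0.0438]
0.047 0.051 447 [ 0.4482 -0.2841  0.0489]
0.06 0.1 173 [ 0.5136 -0.2623  0.0717]
knobtop 0.08119888645164797 0.07904349694417087
```

View pics/crop_side.png

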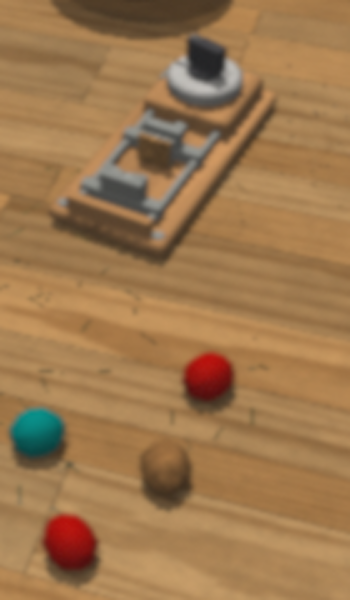

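The crop confirms the brown nut at crop (165,468) is the walnut. The turquoise one and both reds are decoys. The knob bar and ring are at the upper end of the holder and the cork pad is at crop (155,148). Next I clean up the measurements and check the travel path for obstacles.

Run:
```python
from h import *
C={n:dict(np.load(n+'.npz')) for n in('scene','side')}
for n,q in(('scene',(294,336)),('side',(375,367))):
    P=pts(C[n]);P[C[n]['depth']<=0]=np.nan
    p=P[q[1]-18:q[1]+18,q[0]-18:q[0]+18].reshape(-1,3);p=p[p[:,2]>.006]
    t=p[p[:,2]>np.nanmax(p[:,2])-.006]
    print(n,'walnut',np.nanmin(p,0).round(4),np.nanmax(p,0).round(4),'top',t.mean(0).round(4))
    a=P.reshape(-1,3); a=a[~np.isnan(a[:,0])]
    for z in(.06,.12,.2):
        k=a[(a[:,2]>z)&(a[:,2]<.6)&(a[:,0]>.1)&(a[:,0]<.85)&(abs(a[:,1])<.8)]
        g=np.round(k[:,:2]/.05).astype(int); u,c=np.unique(g,axis=0,return_counts=True)
        print(z,[tuple((x*.05).round(2)) for x,cc in zip(u,c) if cc>15])
    h=a[(abs(a[:,0]-.52)<.1)&(abs(a[:,1]+.19)<.15)]
    k=h[h[:,2]>.065]; print('knob',len(k),k[:,:2].mean(0).round(4),(k[:,:2].min(0)).round(4),k[:,:2].max(0).round(4))
    s=h[(h[:,2]>.012)&(h[:,2]<.09)]; 
    print('rect',cv2.minAreaRect((s[:,:2]*1000).astype(np.float32)))
```

```text
scene walnut [0.4229 0.0993 0.0077] [0.4522 0.1355 0.0305] top [0.4387 0.1175 0.027 ]
0.06 [(np.float64(0.1), np.float64(0.3)), (np.float64(0.4), np.float64(0.35)), (np.float64(0.4), np.float64(0.4)), (np.float64(0.4), np.float64(0.45)), (np.float64(0.45), np.float64(0.3)), (np.float64(0.45), np.float64(0.35)), (np.float64(0.45), np.float64(0.4)), (np.float64(0.45), np.float64(0.45)), (np.float64(0.5), np.float64(-0.25)), (np.float64(0.5), np.float64(0.35)), (np.float64(0.5), np.float64(0.4)), (np.float64(0.5), np.float64(0.45)), (np.float64(0.55), np.float64(0.35)), (np.float64(0.55), np.float64(0.4)), (np.float64(0.6), np.float64(0.3)), (np.float64(0.6), np.float64(0.35)), (np.float64(0.6), np.float64(0.4)), (np.float64(0.65), np.float64(0.3)), (np.float64(0.65), np.float64(0.35)), (np.float64(0.65), np.float64(0.4)), (np.float64(0.65), np.float64(0.45)), (np.float64(0.7), np.float64(0.25)), (np.float64(0.7), np.float64(0.3)), (np.float64(0.7), np.float64(0.35)), (np.float64(0.7), np.float64(0.4)), (np.float64(0.75), np.float64(0.4)), (np.float64(0.8), np.float64(0.35)), (np.float6
[... 1584 characters left out ...]
5)), (np.float64(0.85), np.float64(0.4)), (np.float64(0.85), np.float64(0.45))]
0.12 [(np.float64(0.6), np.float64(0.35)), (np.float64(0.6), np.float64(0.4)), (np.float64(0.65), np.float64(0.3)), (np.float64(0.65), np.float64(0.35)), (np.float64(0.65), np.float64(0.4)), (np.float64(0.7), np.float64(0.3)), (np.float64(0.7), np.float64(0.35)), (np.float64(0.7), np.float64(0.4)), (np.float64(0.8), np.float64(0.4)), (np.float64(0.8), np.float64(0.45)), (np.float64(0.85), np.float64(0.4))]
0.2 [(np.float64(0.7), np.float64(0.3))]
knob 138 [ 0.5148 -0.2626] [ 0.4985 -0.2752] [ 0.5321 -0.2531]
rect ((527.4213256835938, -198.07493591308594), (229.5409698486328, 101.1272201538086), 79.57604217529297)
```

Request:
arm_command(
  xyz=[
    [24,-38,-8],
    [24,-38,-8],
    [24,-38,-8],
    [24,-38,-8],
    [24,-38,-8],
    [24,-38,-8],
    [24,-38,-9],
    [24,-38,-9],
    [24,-38,-9],
    [25,-40,-9],
    [25,-40,-9],
    [25,-40,-9],
    [0,0,0],
    [0,0,0],
  ],
  spin=[-7.1,-7.1,-7.1,-7.1,-7.1,-7.1,-7.1,-7.1,-7.1,-7.1,-7.1,-7.6,0,0],
  jaw=1,
)

```text
time: 1.55
tool_pos: [0.4254, 0.0447, 0.3022]
tool_rot: [-3.14, 0.0, 1.385]
contact_force: [-0.4, -0.8, 0.1]
opening: 0.0918
grip_force: 0.0
```

```bash
cat >> h.py <<'E'
def wpts(c):
    """world xyz per pixel of the equidistant fisheye"""
    v,u=np.mgrid[:480,:640]; x=(u-c['cx'])/c['fx']; y=(v-c['cy'])/c['fy']
    th=np.hypot(x,y)+1e-9; k=np.tan(th)/th; d=c['depth']; d=np.where(d>0,d,np.nan)
    p=np.stack([x*k*d,-y*k*d,-d],-1)
    T=c['world_from_camera']; return p@T[:3,:3].T+T[:3,3]
E
python3 - <<'E'
from h import *
o=observe(); print(o['time'],o['tool_pos'].round(4),o['tool_rot'].round(4))
c=snap('wrist'); save(c,'wrist1.png'); P=wpts(c)
k=(np.hypot(P[...,0]-.44,P[...,1]-.12)<.032)
t=P[k]; print('table',np.nanpercentile(t[:,2],20))
m=t[(t[:,2]>.007)&(t[:,2]<.04)]
print(len(m),m.min(0).round(4),m.max(0).round(4)); 
r=cv2.minAreaRect((m[:,:2]*1000).astype(np.float32)); print(r, cv2.fitEllipse(cv2.convexHull((m[:,:2]*1000).astype(np.float32))))
top=m[m[:,2]>m[:,2].max()-.005]; print('top',top.mean(0).round(4))
E
```

```text
1.55 [0.4254 0.0447 0.3022] [-3.14    0.      1.3851]
table -0.0006104481107100934
1858 [0.4243 0.0976 0.0118] [0.4586 0.1344 0.0296]
((441.1966552734375, 115.7813720703125), (34.395137786865234, 35.05662536621094), 63.61153793334961) ((441.0442199707031, 115.98104858398438), (33.649169921875, 36.862979888916016), 17.259822845458984)
top [0.4411 0.1155 0.0268]
```

View pics/wrist1.png

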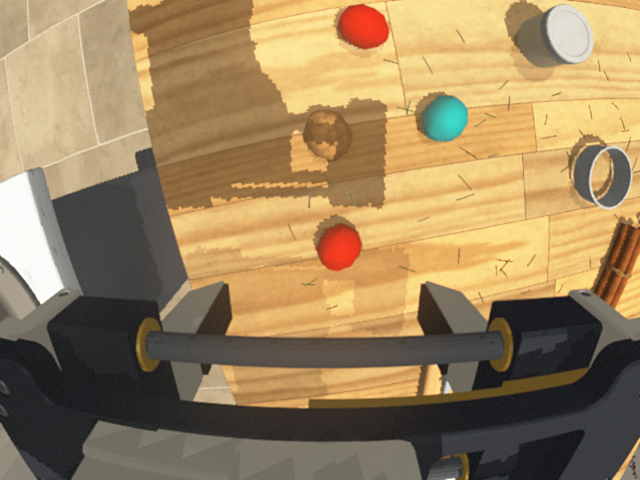

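The walnut is at pixel (327,133), top 27–30 mm, outline about 37 x 34 mm. The reds, the turquoise and the cutter are clear of the grasp. Next I look at the holder from above, since the jaw gap decides how to grip.

Request:
arm_command(
  xyz=[
    [12,-40,6],
    [12,-40,7],
    [12,-41,7],
    [12,-41,7],
    [12,-41,7],
    [12,-41,7],
    [13,-41,7],
    [0,0,0],
    [0,0,0],
  ],
  spin=[0,0,0,0,0,0,0,0,0],
)

```text
time: 2.5
tool_pos: [0.5104, -0.2383, 0.3506]
tool_rot: [-3.141, -0.001, 1.388]
contact_force: [-0.4, -0.3, 0.3]
opening: 0.092
grip_force: 0.0
```

Run:
```python
from h import *
o=observe(); print(o['time'],o['tool_pos'].round(4),o['tool_rot'].round(4))
c=snap('wrist'); P=wpts(c); save(c,'wrist2.png')
T=np.linalg.inv(c['world_from_camera'])
# rectified top view of holder: own frame guess, at z=.045; plus height map
a=np.radians(-10.5); o0=np.array([.526,-.199]); X=np.array([np.cos(a),np.sin(a)]);Y=np.array([-np.sin(a),np.cos(a)])
q=P.reshape(-1,3); q=q[~np.isnan(q[:,0])]
l=np.c_[(q[:,:2]-o0)@X,(q[:,:2]-o0)@Y,q[:,2]]; l=l[(abs(l[:,0])<.08)&(abs(l[:,1])<.14)]
s=l[(l[:,2]>.010)&(l[:,2]<.055)]
print('table',np.percentile(l[:,2],3),cv2.minAreaRect((s[:,:2]*1000).astype(np.float32)))
def st(n,m): p=l[m]*1000; print(n,len(p),np.percentile(p,[2,50,98],axis=0).round(1).tolist() if len(p) else '')
k=l[(l[:,2]>.068)&(l[:,2]<.09)&(l[:,1]<-.03)]; st('knob',(l[:,2]>.068)&(l[:,2]<.09)&(l[:,1]<-.03))
r=cv2.minAreaRect((k[:,:2]*1000).astype(np.float32)); print('knobrect',r)
rg=l[(abs(l[:,2]-.048)<.003)&(l[:,1]<-.02)]; print('ring',len(rg),cv2.minEnclosingCircle((rg[:,:2]*1000).astype(np.float32)))
j=(l[:,2]>.036)&(l[:,2]<.052)&(l[:,1]>-.015); jj=l[j]
h,e=np.histogram(jj[:,1]*1000,np.arange(-15,120,2)); print(list(zip(e.astype(int),h)))
st('floor',(abs(l[:,2]-.016)<.003)&(abs(l[:,0])<.012)&(l[:,1]>.02)&(l[:,1]<.08))
np.save('l.npy',l)
# crop
def px(w):
    p=T[:3,:3]@w+T[:3,3]; x,y,z=p[0],-p[1],-p[2]; th=np.arctan2(np.hypot(x,y),z); ph=np.arctan2(y,x); return c['cx']+c['fx']*th*np.cos(ph),c['cy']+c['fy']*th*np.sin(ph)
N=3; xs=np.arange(-70,70,1/4); ys=np.arange(125,-125,-1/4)
G=np.array([[o0[0]+X[0]*x/1e3+Y[0]*y/1e3,o0[1]+X[1]*x/1e3+Y[1]*y/1e3,.045] for y in ys[::1] for x in xs])
p=(G@T[:3,:3].T+T[:3,3]); x,y,z=p[:,0],-p[:,1],-p[:,2]; rr=np.hypot(x,y); th=np.arctan2(rr,z)
mu=(c['cx']+c['fx']*th*x/rr).reshape(len(ys),-1).astype(np.float32); mv=(c['cy']+c['fy']*th*y/rr).reshape(len(ys),-1).astype(np.float32)
im=cv2.remap(c['img'],mu,mv,cv2.INTER_CUBIC)[...,::-1]
cv2.imwrite('pics/top.png',cv2.rotate(im,cv2.ROTATE_90_CLOCKWISE)[:, 200:] )
```

```text
2.5 [ 0.5104 -0.2383  0.3506] [-3.1409e+00 -8.0000e-04  1.3882e+00]
table -0.0008148414822288509 ((1.2463951110839844, -2.7838134765625), (100.57066345214844, 224.37452697753906), 0.20554110407829285)
knob 829 [[-14.1, -77.5, 69.1], [1.5, -69.1, 77.5], [17.2, -62.7, 79.0]]
knobrect ((1.589411735534668, -70.90402221679688), (12.684759140014648, 33.72453689575195), 78.1234130859375)
ring 2628 ((1.5407984256744385, -71.12166595458984), 31.818078994750977)
[(np.int64(-15), np.int64(0)), (np.int64(-13), np.int64(0)), (np.int64(-11), np.int64(0)), (np.int64(-9), np.int64(0)), (np.int64(-7), np.int64(0)), (np.int64(-5), np.int64(0)), (np.int64(-3), np.int64(0)), (np.int64(-1), np.int64(0)), (np.int64(1), np.int64(81)), (np.int64(3), np.int64(123)), (np.int64(5), np.int64(93)), (np.int64(7), np.int64(117)), (np.int64(9), np.int64(116)), (np.int64(11), np.int64(4)), (np.int64(13), np.int64(1)), (np.int64(15), np.int64(0)), (np.int64(17), np.int64(1)), (np.int64(19), np.int64(95)), (np.int64(21), np.int64(95)), (np.int64(23), np.int64(108)), (np.int64(25), np.int64(27)), (np.int64(27), np.int6
[... 707 characters left out ...]
)), (np.int64(77), np.int64(103)), (np.int64(79), np.int64(134)), (np.int64(81), np.int64(108)), (np.int64(83), np.int64(36)), (np.int64(85), np.int64(0)), (np.int64(87), np.int64(0)), (np.int64(89), np.int64(0)), (np.int64(91), np.int64(0)), (np.int64(93), np.int64(0)), (np.int64(95), np.int64(0)), (np.int64(97), np.int64(0)), (np.int64(99), np.int64(0)), (np.int64(101), np.int64(0)), (np.int64(103), np.int64(0)), (np.int64(105), np.int64(0)), (np.int64(107), np.int64(0)), (np.int64(109), np.int64(0)), (np.int64(111), np.int64(0)), (np.int64(113), np.int64(0)), (np.int64(115), np.int64(0)), (np.int64(117), np.int64(0))]
floor 1560 [[-11.5, 26.8, 14.5], [0.1, 48.5, 16.0], [11.8, 70.9, 17.7]]
```

View pics/wrist2.png

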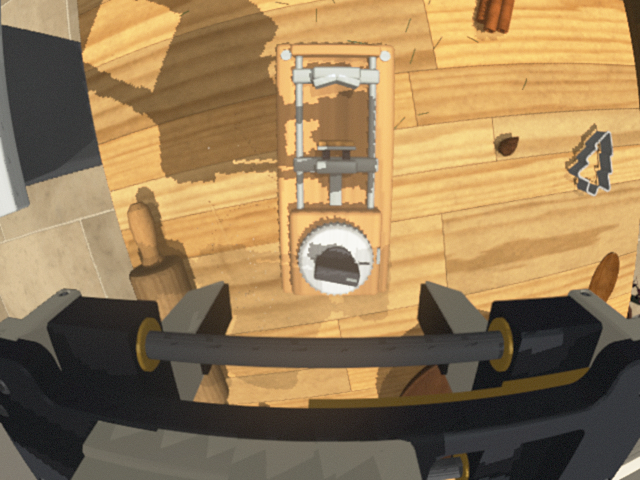

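The holder fills x 275–393, y 42–295 in the view. The pad's cork is at (335,147), the far jaw at (337,75), and the knob bar and ring at (337,262). The cone at (507,145) is clear. The pad face is at about own y 29 and the far jaw about 70–73, so the gap is about 42–44 mm. I'll grip the nut across its long axis, so the short axis lies along the jaws' closing line, and first check that the decoys leave finger room.

Run:
```python
from h import *
C=dict(np.load('scene.npz')); P=pts(C);P[C['depth']<=0]=np.nan
for n,(u,v) in dict(redA=(336,316),redB=(248,341),turq=(270,301)).items():
    p=P[v-16:v+16,u-16:u+16].reshape(-1,3);p=p[p[:,2]>.006]; t=p[p[:,2]>np.nanmax(p[:,2])-.006].mean(0)
    d=t[:2]-[.441,.117]; 
    print(n,t.round(3),'along close107',(1e3*d@[np.cos(np.radians(107)),np.sin(np.radians(107))]).round(0),'perp',(1e3*d@[np.cos(np.radians(17)),np.sin(np.radians(17))]).round(0))
l=np.load('l.npy')*1000
for x0 in range(-18,22,4):
    m=(abs(l[:,0]-1.5-x0)<2)&(l[:,2]>36)&(l[:,2]<52)
    a=l[m&(l[:,1]>55)&(l[:,1]<95)]; b=l[m&(l[:,1]>-5)&(l[:,1]<40)]
    print(x0,'far',a[:,1].min().round(1) if len(a) else '','pad',b[:,1].max().round(1) if len(b) else '')
o=np.array([.526,-.199]);a=np.radians(-10.5);X=np.array([np.cos(a),np.sin(a)]);Y=np.array([-X[1],X[0]])
for n,q in dict(centre=(1.5,-3),nest=(1.5,47),knob=(1.5,-71)).items(): print(n,(o+(q[0]*X+q[1]*Y)/1e3).round(4))
```

```text
redA [0.432 0.032 0.027] along close107 -79.0 perp -34.0
redB [0.479 0.192 0.026] along close107 61.0 perp 58.0
turq [0.526 0.117 0.027] along close107 -25.0 perp 82.0
-18 far 68.0 pad 
-14 far 68.1 pad 25.6
-10 far 69.0 pad 25.6
-6 far 70.7 pad 25.6
-2 far 72.1 pad 25.7
2 far 71.8 pad 25.7
6 far 70.6 pad 25.7
10 far 69.6 pad 25.0
14 far 68.4 pad 25.0
18 far 69.3 pad 5.4
centre [ 0.5269 -0.2022]
nest [ 0.536  -0.1531]
knob [ 0.5145 -0.2691]
```

Request:
arm_command(
  xyz=[
    [-8,39,-10],
    [-8,39,-10],
    [-8,39,-10],
    [-8,39,-10],
    [-8,40,-10],
    [-8,40,-10],
    [-7,40,-10],
    [-7,40,-10],
    [-7,39,-10],
    [0,0,0],
    [0,0,0],
  ],
  spin=[-7,-7,-7,-7,-7,-7,-7,-7,-6.5,0,0],
  jaw=0.3,
)

```text
time: 3.65
tool_pos: [0.4399, 0.1174, 0.2608]
tool_rot: [-3.142, 0.001, 0.302]
contact_force: [-0.0, -0.4, -0.6]
opening: 0.0597
grip_force: 0.0
```

Run:
```python
from h import *
o=observe(); print(o['time'],o['tool_pos'].round(4),o['tool_rot'].round(4),o['qpos'].round(2),o['opening'])
c=snap('wrist'); save(c,'wrist3.png'); P=wpts(c)
k=(np.hypot(P[...,0]-.44,P[...,1]-.118)<.03)&(P[...,2]>.007)&(P[...,2]<.04); m=P[k]
g=cv2.cvtColor(c['img'],cv2.COLOR_RGB2HSV)[k][:,0]; print(len(m),np.median(g),m.min(0).round(4),m.max(0).round(4),cv2.fitEllipse(cv2.convexHull((m[:,:2]*1000).astype(np.float32))))
```

```text
3.65 [0.4399 0.1174 0.2608] [-3.1416e+00  9.0000e-04  3.0240e-01] [ 0.09  0.4   1.9  -0.    0.84  1.36] 0.059695495897750826
2205 16.0 [0.426  0.0983 0.0072] [0.4589 0.1341 0.03  ] ((442.0383605957031, 116.16136932373047), (31.313695907592773, 37.08010482788086), 22.94584083557129)
```

Request:
arm_command(
  xyz=[
    [2,-1,-15],
    [0,0,-15],
    [0,0,-15],
    [0,0,-12],
    [0,0,-10],
    [0,0,-6],
    [0,0,0],
    [0,0,0],
  ],
  spin=[3,0,0,0,0,0,0,0],
)

```text
time: 4.5
tool_pos: [0.4435, 0.1144, 0.1881]
tool_rot: [3.141, -0.001, 0.349]
contact_force: [0.4, -1.2, 0.8]
opening: 0.0601
grip_force: 0.0
```

Request:
arm_command(
  xyz=[
    [0,0,0],
    [0,0,0],
    [0,0,0],
    [0,0,0],
    [0,0,0],
    [0,0,0],
  ],
  spin=[0,0,0,0,0,0],
  jaw=-1,
  squeeze=8,
)

```text
time: 5.1
tool_pos: [0.4434, 0.1145, 0.1879]
tool_rot: [3.141, -0.0, 0.349]
contact_force: [-1.4, -0.3, 2.6]
opening: 0.0366
grip_force: 8.0
```

Request:
arm_command(
  xyz=[
    [0,0,5],
    [0,0,15],
    [0,0,30],
    [0,0,30],
    [0,0,0],
    [0,0,0],
  ],
  spin=[0,0,0,0,0,0],
)

```text
time: 5.7
tool_pos: [0.4432, 0.1146, 0.2681]
tool_rot: [3.141, -0.001, 0.349]
contact_force: [-0.4, -0.2, -0.4]
opening: 0.0361
grip_force: 8.0
```

Run:
```python
from h import *
o=observe(); print(o['time'],o['tool_pos'].round(4),o['tool_rot'].round(4),o['opening'],o['grip_force'])
c=snap('wrist'); save(c,'wrist4.png')
```

```text
5.7 [0.4432 0.1146 0.2681] [ 3.1412e+00 -1.2000e-03  3.4870e-01] 0.036092435495327084 7.999892769148573
```

View pics/wrist4.png

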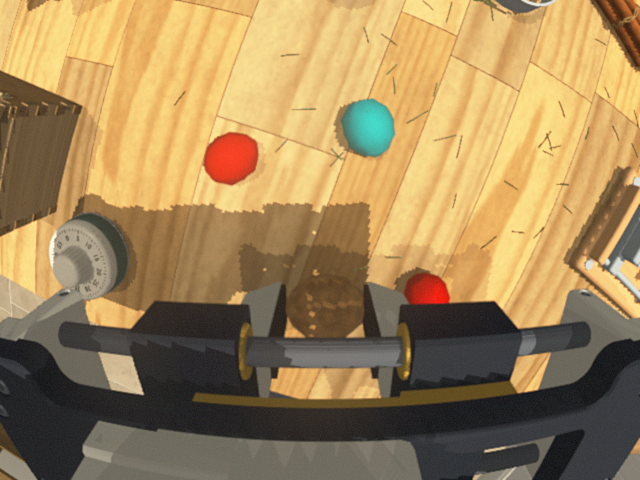

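The walnut is held between the fingers at (325,305), with an opening of 36 mm. Next I measure its offset in the tool frame.

Run:
```python
from h import *
from scipy.spatial.transform import Rotation as R
c=dict(np.load('wrist.npz')); o=observe(); P=wpts(c)
t=(P-o['tool_pos'])@R.from_euler('xyz',o['tool_rot']).as_matrix()
b=t[270:340,287:365].reshape(-1,3)*1000; b=b[(b[:,2]>130)&(b[:,2]<200)&(abs(b[:,1])<20)]
print(len(b),np.percentile(b,[1,50,99],axis=0).round(1).tolist())
for z in range(150,192,4):
    s=b[abs(b[:,2]-z)<2]; 
    if len(s): print(z,len(s),'x',np.percentile(s[:,0],[2,98]).round(1),'y',np.percentile(s[:,1],[2,98]).round(1))
p=t[:,:,:]; f=t.reshape(-1,3)*1000; f=f[(f[:,2]>150)&(f[:,2]<182)&(abs(f[:,1])>17.5)&(abs(f[:,1])<60)&(abs(f[:,0])<30)]
print('fingers',np.percentile(f,[1,50,99],axis=0).round(1).tolist())
```

```text
4081 [[-10.7, -14.3, 158.6], [5.0, 2.8, 163.8], [14.5, 19.3, 176.1]]
158 579 x [-6.9  5.5] y [-4.7 10.2]
162 1521 x [-9.7  9.9] y [-9.6 15.3]
166 1000 x [-11.   12.6] y [-13.6  18.8]
170 594 x [-7.5 14.2] y [-15.   19.8]
174 344 x [ 3.8 14.8] y [-14.8  19.9]
178 37 x [ 5.8 14.5] y [-4.2 19.1]
182 6 x [12.  13.2] y [-4.9  6.9]
fingers [[-7.1, -32.1, 150.3], [10.4, 20.0, 161.5], [11.3, 36.0, 176.3]]
```

Request:
arm_command(
  xyz=[
    [11,-33,0],
    [11,-33,0],
    [11,-33,0],
    [11,-33,0],
    [12,-33,0],
    [12,-33,0],
    [12,-33,0],
    [12,-33,0],
    [0,0,-9],
    [0,0,-9],
    [0,0,0],
    [0,0,0],
    [0,0,0],
  ],
  spin=[7.5,7.5,7.5,7.5,7.5,7.5,7.5,7,0,0,0,0,0],
)

```text
time: 7.05
tool_pos: [0.5353, -0.1485, 0.2498]
tool_rot: [-3.142, -0.0, 1.388]
contact_force: [0.0, 0.3, 0.1]
opening: 0.036
grip_force: 8.0
```

```bash
cat >> h.py <<'E'
from scipy.spatial.transform import Rotation as R
def tool(P,o): return (P-o['tool_pos'])@R.from_euler('xyz',o['tool_rot']).as_matrix()*1000
E
python3 - <<'E'
from h import *
o=observe(); print(o['time'],o['tool_pos'].round(4),o['tool_rot'].round(4),o['opening'],o['qpos'].round(2))
c=snap('wrist'); save(c,'wrist5.png'); P=wpts(c); t=tool(P,o)
b=t.reshape(-1,3); w=P.reshape(-1,3)
n=b[(b[:,2]>155)&(b[:,2]<186)&(abs(b[:,1])<22)&(abs(b[:,0])<25)]; print('nut',len(n),np.percentile(n,[1,50,99],axis=0).round(1).tolist())
j=b[(w[:,2]>.036)&(w[:,2]<.050)&(abs(b[:,0])<80)&(abs(b[:,1])<50)]
print('z',np.percentile(j[:,2],[5,95]))
for x0 in range(-48,52,6):
    s=j[abs(j[:,1]-x0)<3]; f=s[s[:,0]>5]; p=s[s[:,0]<0]
    print(x0,'far',f[:,0].min().round(1) if len(f) else '','near',p[:,0].max().round(1) if len(p) else '')
h=b[(w[:,2]>.010)&(w[:,2]<.03)&(abs(b[:,1])<70)&(abs(b[:,0])<180)]
print('base x-edges tool y',np.percentile(h[h[:,0]>0][:,1],[1,99]).round(1), 'far end',np.percentile(h[:,0],99.5).round(1))
r=b[(w[:,2]>.020)&(w[:,2]<.027)&(abs(b[:,0])<25)]; hh,e=np.histogram(r[:,1],np.arange(-50,52,2)); print([(int(a),int(q)) for a,q in zip(e,hh) if q>3])
E
```

```text
7.05 [ 0.5353 -0.1485  0.2498] [-3.1415e+00 -1.0000e-04  1.3879e+00] 0.03600546790808308 [-0.41  0.56  1.64  0.    0.94 -0.23]
nut 4911 [[-12.0, -21.1, 156.1], [3.9, 0.5, 164.5], [12.8, 20.9, 177.2]]
z [204.3944153  210.27604131]
-48 far  near 
-42 far  near 
-36 far  near 
-30 far  near 
-24 far  near 
-18 far 18.0 near 
-12 far 17.3 near -40.4
-6 far 19.1 near 
0 far 20.9 near 
6 far 19.3 near 
12 far 18.0 near -40.1
18 far 17.5 near -40.2
24 far  near 
30 far  near 
36 far  near 
42 far  near 
48 far  near 
base x-edges tool y [-47.3  49.6] far end 58.0
[(-34, 4), (-32, 138), (-30, 171), (-28, 201), (-26, 16), (26, 14), (28, 199), (30, 180), (32, 151), (34, 5)]
```

View pics/wrist5.png

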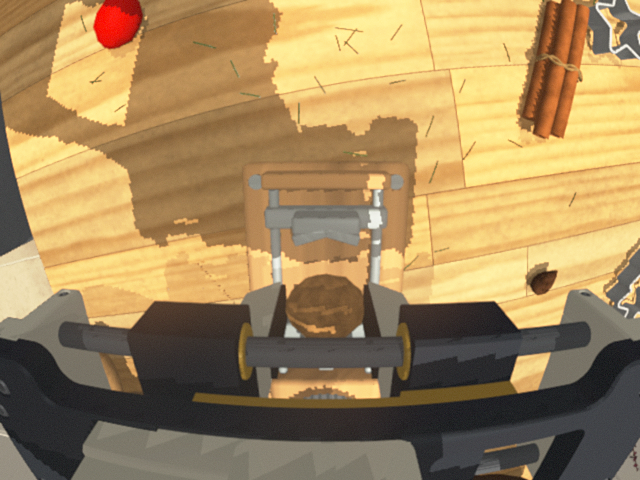

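The nut at (325,305) sits about 3 mm too near the far jaw at (325,228). The rods are symmetric about the fingers. I'll shift about 3.5 mm back and lower.

Request:
arm_command(
  xyz=[
    [-1,-3,-5],
    [0,0,-12],
    [0,0,-12],
    [0,0,-8],
    [0,0,-5],
    [0,0,0],
    [0,0,0],
  ],
  spin=[0,0,0,0,0,0,0],
)

```text
time: 7.8
tool_pos: [0.5345, -0.1525, 0.2077]
tool_rot: [3.141, 0.0, 1.387]
contact_force: [-0.4, -0.0, -0.0]
opening: 0.0367
grip_force: 8.0
```

Request:
arm_command(
  xyz=[
    [0,0,-2],
    [0,0,0],
    [0,0,0],
  ],
  spin=[0,0,0],
)

```text
time: 8.1
tool_pos: [0.5344, -0.1525, 0.206]
tool_rot: [3.141, 0.0, 1.387]
contact_force: [-0.1, 0.7, 0.1]
opening: 0.0363
grip_force: 8.0
```

Request:
arm_command(
  xyz=[
    [0,0,-1],
    [0,0,0],
    [0,0,0],
  ],
  spin=[0,0,0],
)

```text
time: 8.4
tool_pos: [0.5343, -0.1525, 0.2048]
tool_rot: [3.142, 0.0, 1.387]
contact_force: [0.2, -0.0, -1.0]
opening: 0.0362
grip_force: 8.0
```

Request:
arm_command(
  xyz=[
    [0,0,0],
    [0,0,0],
    [0,0,0],
    [0,0,0],
    [0,0,0],
  ],
  spin=[0,0,0,0,0],
  jaw=0.3,
)

```text
time: 8.9
tool_pos: [0.5343, -0.1525, 0.2048]
tool_rot: [3.142, 0.0, 1.387]
contact_force: [0.6, 0.6, 0.5]
opening: 0.0592
grip_force: 0.0
```

Request:
arm_command(
  xyz=[
    [0,0,10],
    [0,0,20],
    [0,-10,35],
    [-3,-25,35],
    [-4,-35,10],
    [-7,-30,0],
    [0,0,0],
    [0,0,0],
  ],
  spin=[0,0,0,0,0,0,0,0],
)

```text
time: 9.7
tool_pos: [0.52, -0.2528, 0.3151]
tool_rot: [3.141, -0.0, 1.385]
contact_force: [0.4, -1.0, -0.4]
opening: 0.0601
grip_force: 0.0
```

Run:
```python
from h import *
o=observe(); print(o['time'],o['tool_pos'].round(4),o['tool_rot'].round(4),o['opening'])
c=snap('wrist'); P=wpts(c); t=tool(P,o); b=t.reshape(-1,3); w=P.reshape(-1,3)
Z=w[:,2]
k=(Z>.068)&(Z<.090)&(abs(b[:,0])<60)&(abs(b[:,1])<45)
print('knob z',np.percentile(w[k][:,2],[50,98])); 
kt=b[k&(Z>.073)]; r=cv2.minAreaRect(kt[:,:2].astype(np.float32)); print('knob toolframe',r,len(kt))
g=b[(abs(Z-.048)<.003)&(abs(b[:,0])<60)&(abs(b[:,1])<45)]; print('ring',cv2.minEnclosingCircle(g[:,:2].astype(np.float32)))
n=w[(Z>.018)&(Z<.06)&(b[:,1]>-24)&(b[:,1]<24)&(b[:,0]>50)]
nb=b[(Z>.02)&(Z<.055)&(b[:,1]>-23)&(b[:,1]<23)&(b[:,0]>50)]
h,e=np.histogram(nb[:,0],np.arange(50,160,3)); print([(int(a),int(q)) for a,q in zip(e,h)])
v,u=np.where((c['depth']>0)&(Z.reshape(480,640)>.018)&(Z.reshape(480,640)<.09)&(abs(t[...,1])<55)&(t[...,0]<160)&(t[...,0]>-60))
x0,x1,y0,y1=u.min(),u.max(),v.min(),v.max(); print(x0,x1,y0,y1)
im=c['img'][y0:y1,x0:x1,::-1]; f=min(800/im.shape[1],600/im.shape[0]); cv2.imwrite('pics/nest6.png',cv2.resize(im,None,fx=f,fy=f,interpolation=cv2.INTER_CUBIC))
```

```text
9.7 [ 0.52   -0.2528  0.3151] [ 3.1414e+00 -2.0000e-04  1.3855e+00] 0.060068020003716936
knob z [0.07746481 0.07892203]
knob toolframe ((-16.971059799194336, -2.4086666107177734), (12.264455795288086, 33.82494354248047), 11.905619621276855) 968
ring ((5.952205181121826, -1.8517043590545654), 55.14823913574219)
[(50, 50), (53, 162), (56, 252), (59, 302), (62, 329), (65, 107), (68, 89), (71, 84), (74, 212), (77, 165), (80, 48), (83, 127), (86, 169), (89, 222), (92, 214), (95, 246), (98, 217), (101, 220), (104, 191), (107, 144), (110, 109), (113, 22), (116, 0), (119, 3), (122, 227), (125, 370), (128, 276), (131, 271), (134, 264), (137, 76), (140, 0), (143, 0), (146, 0), (149, 403), (152, 244), (155, 245)]
259 381 18 301
```

View pics/nest6.png

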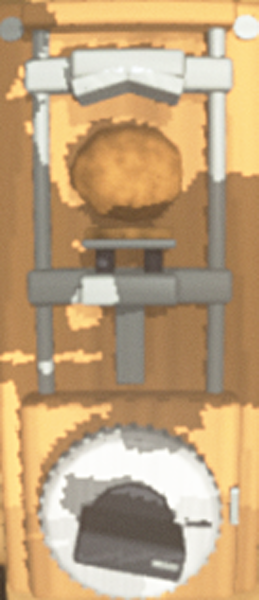

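The walnut lies at (125,170) in the crop, between the V jaw and the cork pad, and is let go. The knob bar at (130,535) is turned about 0.21 rad, and the ring mark is at (195,522). Now I turn the tool to the bar's thickness above the knob and re-measure, so a second yaw cancels the camera bias.

Request:
arm_command(
  xyz=[
    [-1,-3,0],
    [-1,-3,0],
    [-1,-3,0],
    [-1,-3,0],
    [-1,-3,0],
    [0,0,0],
    [0,0,0],
    [0,0,0],
    [0,0,0],
    [0,0,0],
    [0,0,0],
    [0,0,0],
  ],
  spin=[7.8,7.8,7.8,7.8,7.8,7.8,7.8,7.8,7.8,7.9,0,0],
)

```text
time: 10.95
tool_pos: [0.5156, -0.2666, 0.3147]
tool_rot: [3.141, -0.0, 2.748]
contact_force: [0.7, 0.2, -0.4]
opening: 0.0597
grip_force: 0.0
```

```bash
cat > knob.py <<'E'
from h import *
def knob(tag=None):
    o=observe(); c=snap('wrist'); P=wpts(c); t=tool(P,o); b=t.reshape(-1,3); Z=P.reshape(-1,3)[:,2]
    k=(Z>.073)&(Z<.09)&(abs(b[:,0])<60)&(abs(b[:,1])<28)&(b[:,2]>179)
    r=cv2.minAreaRect(b[k][:,:2].astype(np.float32))
    Rm=R.from_euler('xyz',o['tool_rot']).as_matrix(); w=o['tool_pos']+Rm@np.array([*r[0],0])/1e3
    print(o['time'],o['tool_pos'].round(4),o['tool_rot'].round(4),'rect',np.round(r[0],2),np.round(r[1],1),round(r[2],1),'n',k.sum(),'ztop',np.percentile(Z[k],98).round(4),'world',w[:2].round(4))
    if tag: save(c,tag)
E
python3 - <<'E'
from knob import *
knob('wrist7.png')
E
```

```text
10.95 [ 0.5156 -0.2666  0.3147] [ 3.1413e+00 -3.0000e-04  2.7477e+00] rect [ 0.31 -3.59] [11.9 34. ] 89.7 n 951 ztop 0.0793 world [ 0.5139 -0.2698]
```

Request:
arm_command(
  xyz=[
    [-1,-3,-10],
    [0,0,-15],
    [0,0,-15],
    [0,0,-12],
    [0,0,-11],
    [0,0,-10],
    [0,0,0],
    [0,0,0],
    [0,0,0],
  ],
  spin=[0,0,0,0,0,0,0,0,0],
  jaw=-0.13,
)

```text
time: 11.9
tool_pos: [0.5145, -0.2706, 0.2423]
tool_rot: [-3.141, 0.001, 2.75]
contact_force: [-0.1, -0.1, 0.6]
opening: 0.0401
grip_force: 0.0
```

Request:
arm_command(
  xyz=[
    [0,0,0],
    [0,0,0],
    [0,0,0],
    [0,0,0],
    [0,0,0],
    [0,0,0],
  ],
  spin=[0,0,0,0,0,0],
  jaw=-1,
  squeeze=6,
)

```text
time: 12.5
tool_pos: [0.5151, -0.2688, 0.2417]
tool_rot: [3.138, 0.0, 2.75]
contact_force: [5.7, 9.5, 0.2]
opening: 0.0121
grip_force: 6.0
```

Run:
```python
from h import *
for i in range(1):
    o=observe(); print(o['time'],o['tool_pos'].round(4),o['tool_rot'].round(4),o['contact_force'].round(2),o['torque'].round(3),o['opening'],o['grip_force'])
```

```text
12.5 [ 0.5151 -0.2688  0.2417] [3.1378e+00 1.0000e-04 2.7499e+00] [5.67 9.55 0.18] [ 1.544 -0.842 -0.006] 0.01214117635049302 5.99939838051796
```

Request:
arm_command(
  xyz=[
    [1,2,0],
    [0,0,0],
    [0,0,0],
    [0,0,0],
  ],
  spin=[0,0,0,0],
)

```text
time: 12.9
tool_pos: [0.5154, -0.2682, 0.2417]
tool_rot: [3.141, -0.0, 2.75]
contact_force: [2.5, 4.9, 0.6]
opening: 0.0119
grip_force: 6.0
```

```bash
cat > st.py <<'E'
from h import *
o=observe(); print(o['time'],o['tool_pos'].round(4),o['tool_rot'].round(4),'F',o['contact_force'].round(2),'M',o['torque'].round(3),o['opening'].round(4),o['grip_force'].round(2))
E
python3 st.py
```

```text
Traceback (most recent call last):
  File "st.py", line 2, in <module>
    o=observe(); print(o['time'],o['tool_pos'].round(4),o['tool_rot'].round(4),'F',o['contact_force'].round(2),'M',o['torque'].round(3),o['opening'].round(4),o['grip_force'].round(2))
                                                                                                                                        ^^^^^^^^^^^^^^^^^^
AttributeError: 'float' object has no attribute 'round'
```

Request:
arm_command(
  xyz=[
    [0.8,1.8,0],
    [0,0,0],
    [0,0,0],
    [0,0,0],
  ],
  spin=[0,0,0,0],
)

```text
time: 13.3
tool_pos: [0.5157, -0.2675, 0.2418]
tool_rot: [-3.14, -0.0, 2.75]
contact_force: [-2.6, -5.6, -0.4]
opening: 0.0117
grip_force: 6.0
```

```bash
sed -i "s/o\['opening'\].round(4),o\['grip_force'\].round(2)/round(o['opening'],4),round(o['grip_force'],2)/" st.py; python3 st.py
```

```text
13.3 [ 0.5157 -0.2675  0.2418] [-3.1402e+00 -1.0000e-04  2.7500e+00] F [-2.58 -5.65 -0.37] M [-0.774  0.609  0.034] 0.0117 6.0
```

Request:
arm_command(
  xyz=[
    [-0.4,-0.9,0],
    [0,0,0],
    [0,0,0],
  ],
  spin=[0,0,0],
)

```text
time: 13.6
tool_pos: [0.5156, -0.2677, 0.2417]
tool_rot: [-3.141, -0.0, 2.75]
contact_force: [-2.5, -1.9, 0.4]
opening: 0.0118
grip_force: 6.0
```

Request:
arm_command(
  xyz=[
    [0,0,0],
    [0,0,0],
    [0,0,0],
  ],
  spin=[0,0,0],
  squeeze=30,
)

```text
time: 13.9
tool_pos: [0.5157, -0.2677, 0.2418]
tool_rot: [-3.141, -0.0, 2.75]
contact_force: [-3.8, -3.5, -0.4]
opening: 0.0119
grip_force: 30.0
```

```bash
python3 st.py
```

```text
13.9 [ 0.5157 -0.2677  0.2418] [-3.1413 -0.      2.7502] F [-3.83 -3.49 -0.41] M [-0.638  0.527 -0.003] 0.0119 30.0
```

Request:
arm_command(
  xyz=[
    [0,0,0],
    [0,0,0],
    [0,0,0],
    [0,0,0],
    [0,0,0],
  ],
  spin=[-2,-3,-3,-3,-3],
)

```text
time: 14.4
tool_pos: [0.5156, -0.2679, 0.2417]
tool_rot: [-3.141, -0.0, 2.504]
contact_force: [-3.4, -5.1, 1.0]
opening: 0.012
grip_force: 30.0
```

```bash
python3 st.py
```

```text
14.4 [ 0.5156 -0.2679  0.2417] [-3.1408 -0.      2.5042] F [-3.42 -5.14  0.99] M [-0.881  0.701  0.115] 0.012 30.03
```

Request:
arm_command(
  xyz=[
    [-0.3,-0.4,0],
    [-0.3,-0.4,0],
    [0,0,0],
    [0,0,0],
    [0,0,0],
  ],
  spin=[-2,-2,-2,-2,-2],
)

```text
time: 14.9
tool_pos: [0.5153, -0.2682, 0.2418]
tool_rot: [3.141, 0.0, 2.33]
contact_force: [-2.4, -1.6, -0.1]
opening: 0.0121
grip_force: 30.0
```

```bash
python3 st.py
```

```text
14.9 [ 0.5153 -0.2682  0.2418] [3.1414e+00 1.0000e-04 2.3303e+00] F [-2.39 -1.6  -0.11] M [-0.382  0.383  0.165] 0.0121 30.02
```

Request:
arm_command(
  xyz=[
    [0,0,0],
    [0,0,0],
    [0,0,0],
    [0,0,0],
    [0,0,0],
  ],
  spin=[-2,-2,-2,-2,-2],
)

```text
time: 15.4
tool_pos: [0.5152, -0.2683, 0.2417]
tool_rot: [-3.142, 0.0, 2.156]
contact_force: [-3.2, -2.5, 1.2]
opening: 0.0115
grip_force: 30.0
```

```bash
python3 st.py
python3 - <<'E'
from h import *
for n in('side','scene'):
    c=snap(n); b=(330,195,430,285) if n=='side' else (335,190,465,270)
    x0,y0,x1,y1=b; P=pts(c);P[c['depth']<=0]=np.nan
    o=np.array([.5265,-.200]);a=np.radians(-10.5);X=np.array([np.cos(a),np.sin(a)]);Y=np.array([-X[1],X[0]])
    q=P.reshape(-1,3); l=np.c_[(q[:,:2]-o)@X,(q[:,:2]-o)@Y,q[:,2]]*1000
    l=l[(abs(l[:,0])<10)&(l[:,2]>28)&(l[:,2]<60)&(l[:,1]>0)&(l[:,1]<100)]
    h,e=np.histogram(l[:,1],np.arange(0,100,3)); print(n,[(int(k),int(v)) for k,v in zip(e,h)])
E
```

```text
15.4 [ 0.5152 -0.2683  0.2417] [-3.1415e+00  1.0000e-04  2.1558e+00] F [-3.24 -2.54  1.23] M [-0.554  0.483  0.189] 0.0115 30.02
side [(0, 0), (3, 0), (6, 0), (9, 2), (12, 4), (15, 12), (18, 22), (21, 12), (24, 2), (27, 2), (30, 10), (33, 23), (36, 20), (39, 4), (42, 2), (45, 5), (48, 8), (51, 11), (54, 12), (57, 15), (60, 12), (63, 21), (66, 5), (69, 0), (72, 3), (75, 5), (78, 10), (81, 11), (84, 30), (87, 46), (90, 3), (93, 0), (96, 0)]
scene [(0, 0), (3, 0), (6, 0), (9, 0), (12, 1), (15, 3), (18, 17), (21, 2), (24, 0), (27, 8), (30, 10), (33, 29), (36, 3), (39, 2), (42, 7), (45, 9), (48, 6), (51, 13), (54, 14), (57, 12), (60, 19), (63, 17), (66, 4), (69, 1), (72, 6), (75, 7), (78, 13), (81, 11), (84, 34), (87, 1), (90, 0), (93, 0), (96, 1)]
```

```bash
cat > tq.py <<'E'
from h import *
M=[];F=[]
for i in range(8):
    read_camera('wrist'); o=observe(); M.append(o['torque'][2]); F.append(o['contact_force'])
print(round(o['time'],2),'yaw',round(o['tool_rot'][2],4),o['tool_pos'].round(4),'Mz %.3f sd %.3f'%(np.mean(M),np.std(M)),'F',np.mean(F,0).round(2))
E
python3 tq.py
```

```text
15.9 yaw 2.157 [ 0.5151 -0.2684  0.2417] Mz 0.103 sd 0.030 F [-2.41 -2.51  0.89]
```

Request:
arm_command(
  xyz=[
    [-0.5,-0.4,0],
    [0,0,0],
    [0,0,0],
  ],
  spin=[-1,-1,-1],
)

```text
time: 16.2
tool_pos: [0.5149, -0.2685, 0.2418]
tool_rot: [3.141, 0.0, 2.103]
contact_force: [-0.2, 0.2, -0.3]
opening: 0.0117
grip_force: 30.0
```

```bash
python3 tq.py
```

```text
16.6 yaw 2.1045 [ 0.5149 -0.2685  0.2418] Mz 0.124 sd 0.016 F [1.76 1.57 0.06]
```

Request:
arm_command(
  xyz=[
    [0,0,0],
    [0,0,0],
    [0,0,0],
  ],
  spin=[-1,-1,-1],
)

```text
time: 16.9
tool_pos: [0.5148, -0.2686, 0.2418]
tool_rot: [3.141, 0.0, 2.05]
contact_force: [2.9, 3.8, 1.0]
opening: 0.0117
grip_force: 30.0
```

```bash
python3 tq.py
```

```text
17.3 yaw 2.052 [ 0.5148 -0.2686  0.2418] Mz 0.118 sd 0.014 F [3.66 3.66 0.37]
```

Request:
arm_command(
  xyz=[
    [0.3,0.4,0],
    [0,0,0],
    [0,0,0],
  ],
  spin=[-1,-1,-1],
)

```text
time: 17.6
tool_pos: [0.5149, -0.2685, 0.2418]
tool_rot: [-3.142, 0.0, 1.998]
contact_force: [2.1, 1.7, -0.1]
opening: 0.0113
grip_force: 30.0
```

```bash
python3 tq.py
```

```text
18.0 yaw 1.9997 [ 0.5149 -0.2685  0.2417] Mz 0.126 sd 0.023 F [1.94 1.19 0.81]
```

Request:
arm_command(
  xyz=[
    [0,0,0],
    [0,0,0],
    [0,0,0],
  ],
  spin=[-1,-1,-1],
)

```text
time: 18.3
tool_pos: [0.5149, -0.2685, 0.2417]
tool_rot: [-3.141, 0.0, 1.946]
contact_force: [1.5, 0.3, -0.0]
opening: 0.0115
grip_force: 30.0
```

```bash
python3 tq.py
```

```text
18.7 yaw 1.9473 [ 0.5148 -0.2685  0.2417] Mz 0.113 sd 0.026 F [ 0.54 -0.24  0.44]
```

Request:
arm_command(
  xyz=[
    [0,0,0],
    [0,0,0],
  ],
  spin=[-1,-1],
)

```text
time: 18.9
tool_pos: [0.5149, -0.2685, 0.2417]
tool_rot: [-3.141, 0.0, 1.911]
contact_force: [0.1, -1.8, 0.5]
opening: 0.0114
grip_force: 30.0
```

```bash
python3 tq.py
python3 - <<'E'
from h import *
I=[]
for n,b in(('side',(320,190,440,290)),('scene',(340,185,460,275))):
    c=snap(n); x0,y0,x1,y1=b; I.append(cv2.resize(c['img'][y0:y1,x0:x1,::-1],(400,int(400*(y1-y0)/(x1-x0))),interpolation=cv2.INTER_CUBIC)[:300])
cv2.imwrite('pics/jaws8.png',np.hstack([I[0][:300],I[1][:300]]))
E
```

```text
19.3 yaw 1.9124 [ 0.5149 -0.2685  0.2417] Mz 0.113 sd 0.026 F [-0.38 -1.56  0.29]
```

View pics/jaws8.png

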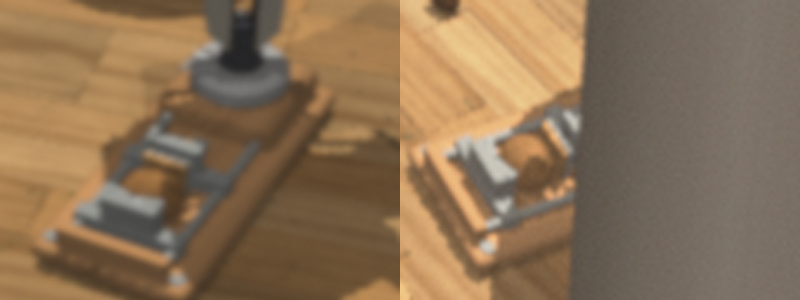

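The side view (left) shows the nut at (150,180) close to the far jaw, with no torque rise yet. The friction baseline is about 0.117 N m. I continue in small steps.

Request:
arm_command(
  xyz=[
    [0,0,0],
    [0,0,0],
    [0,0,0],
  ],
  spin=[-1,-1,-1],
)

```text
time: 19.7
tool_pos: [0.5148, -0.2685, 0.2417]
tool_rot: [-3.141, 0.0, 1.859]
contact_force: [-1.6, -2.3, 0.5]
opening: 0.0118
grip_force: 30.0
```

```bash
python3 tq.py
```

```text
20.1 yaw 1.8601 [ 0.5149 -0.2684  0.2417] Mz 0.115 sd 0.030 F [-1.75 -3.19  0.65]
```

Request:
arm_command(
  xyz=[
    [0,0,0],
    [0,0,0],
    [0,0,0],
  ],
  spin=[-1,-1,-1],
)

```text
time: 20.4
tool_pos: [0.5148, -0.2684, 0.2417]
tool_rot: [-3.141, 0.0, 1.806]
contact_force: [-2.5, -3.5, 0.9]
opening: 0.0119
grip_force: 30.0
```

```bash
python3 tq.py
```

```text
20.8 yaw 1.8068 [ 0.5148 -0.2685  0.2417] Mz 0.155 sd 0.018 F [-3.26 -3.95  0.77]
```

Request:
arm_command(
  xyz=[
    [0,0,0],
    [0,0,0],
  ],
  spin=[-1,-1],
)

```text
time: 21.0
tool_pos: [0.5148, -0.2685, 0.2417]
tool_rot: [-3.141, 0.0, 1.771]
contact_force: [-3.4, -4.0, 2.0]
opening: 0.0117
grip_force: 30.0
```

```bash
python3 tq.py
```

```text
21.4 yaw 1.7719 [ 0.5148 -0.2685  0.2417] Mz 0.125 sd 0.041 F [-3.42 -3.98  0.43]
```

Request:
arm_command(
  xyz=[
    [-0.3,-0.4,0],
    [0,0,0],
  ],
  spin=[-1,-1],
)

```text
time: 21.6
tool_pos: [0.5146, -0.2686, 0.2417]
tool_rot: [3.141, -0.0, 1.736]
contact_force: [-2.3, -1.5, 0.0]
opening: 0.0121
grip_force: 30.0
```

```bash
python3 tq.py
```

```text
22.0 yaw 1.7378 [ 0.5146 -0.2686  0.2417] Mz 0.113 sd 0.030 F [-2.16 -1.84  0.2 ]
```

Request:
arm_command(
  xyz=[
    [0,0,0],
    [0,0,0],
  ],
  spin=[-1,-1],
)

```text
time: 22.2
tool_pos: [0.5146, -0.2686, 0.2417]
tool_rot: [-3.142, -0.0, 1.701]
contact_force: [-1.8, 0.1, 0.7]
opening: 0.0116
grip_force: 30.0
```

```bash
python3 tq.py
```

```text
22.6 yaw 1.703 [ 0.5146 -0.2687  0.2417] Mz 0.110 sd 0.033 F [-1.63 -0.11  0.33]
```

```bash
sed -i 's/range(8)/range(5)/' tq.py
python3 - <<'E'
from h import *
c=snap('side'); P=pts(c);P[c['depth']<=0]=np.nan
o=np.array([.5265,-.200]);a=np.radians(-10.5);X=np.array([np.cos(a),np.sin(a)]);Y=np.array([-X[1],X[0]])
q=P.reshape(-1,3); l=np.c_[(q[:,:2]-o)@X,(q[:,:2]-o)@Y,q[:,2]]*1000; im=c['img'].reshape(-1,3)
k=(abs(l[:,0])<12)&(l[:,2]>36)&(l[:,2]<60)&(l[:,1]>0)&(l[:,1]<100); l=l[k]; im=im[k]
for y in range(12,96,3):
    m=abs(l[:,1]-y)<1.5
    if m.sum(): print(y,m.sum(),l[m][:,2].mean().round(1),im[m].mean(0).astype(int),end=' | ')
E
```

```text
18 7 44.7 [159 149 137] | 21 10 45.4 [156 151 141] | 24 18 42.8 [124 124 119] | 27 28 43.2 [113 113 108] | 30 6 42.9 [105 105 100] | 33 2 43.5 [117 112 103] | 36 7 44.4 [142 126 108] | 39 21 42.8 [133 108  81] | 42 28 41.5 [109  84  57] | 45 5 41.4 [111  83  54] | 48 3 39.1 [100  72  45] | 51 4 41.7 [123  89  53] | 54 7 43.0 [138  99  61] | 57 11 44.2 [142 101  60] | 60 16 43.5 [142 101  61] | 63 18 42.6 [140 101  62] | 66 13 42.1 [140 105  71] | 69 14 41.3 [140 115  91] | 72 3 42.8 [141 119  99] | 75 4 45.1 [148 140 130] | 78 9 45.5 [153 150 142] | 81 15 45.5 [156 156 150] | 84 12 44.8 [141 142 137] | 87 36 41.4 [94 95 92] | 90 14 42.1 [84 84 82] |
```

Request:
arm_command(
  xyz=[
    [0,0,0],
    [0,0,0],
  ],
  spin=[-1,-1],
)

```text
time: 22.85
tool_pos: [0.5146, -0.2687, 0.2417]
tool_rot: [-3.142, -0.0, 1.667]
contact_force: [-2.4, -0.5, 0.4]
opening: 0.0119
grip_force: 30.0
```

```bash
python3 tq.py
```

```text
23.1 yaw 1.6681 [ 0.5146 -0.2687  0.2417] Mz 0.142 sd 0.033 F [-2.09  0.25  0.61]
```

Request:
arm_command(
  xyz=[
    [0,0,0],
    [0,0,0],
  ],
  spin=[-1,-1],
)

```text
time: 23.3
tool_pos: [0.5146, -0.2687, 0.2417]
tool_rot: [-3.141, -0.0, 1.632]
contact_force: [-1.9, 1.9, 1.6]
opening: 0.0119
grip_force: 30.0
```

```bash
python3 tq.py
```

```text
23.55 yaw 1.6332 [ 0.5146 -0.2687  0.2417] Mz 0.139 sd 0.028 F [-2.54  1.15  0.81]
```

Request:
arm_command(
  xyz=[
    [0,0,0],
    [0,0,0],
  ],
  spin=[-1,-1],
)

```text
time: 23.75
tool_pos: [0.5146, -0.2687, 0.2417]
tool_rot: [-3.141, -0.0, 1.597]
contact_force: [-3.8, 1.4, 0.9]
opening: 0.0116
grip_force: 30.0
```

```bash
python3 tq.py
```

```text
24.0 yaw 1.5983 [ 0.5146 -0.2687  0.2417] Mz 0.169 sd 0.015 F [-3.14  1.76  0.19]
```

Request:
arm_command(
  xyz=[
    [0,0,0],
    [0,0,0],
  ],
  spin=[-1,-1],
)

```text
time: 24.2
tool_pos: [0.5145, -0.2687, 0.2416]
tool_rot: [-3.141, -0.0, 1.562]
contact_force: [-3.0, 3.4, 0.4]
opening: 0.0118
grip_force: 30.0
```

```bash
sed -i 's/range(5)/range(10)/' tq.py; python3 tq.py
```

```text
24.7 yaw 1.5633 [ 0.5145 -0.2687  0.2417] Mz 0.169 sd 0.018 F [-3.97  2.16  0.74]
```

Request:
arm_command(
  xyz=[
    [-0.5,0.3,0],
    [0,0,0],
    [0,0,0],
  ],
  spin=[-1,0,0],
)

```text
time: 25.0
tool_pos: [0.5143, -0.2686, 0.2418]
tool_rot: [3.141, 0.0, 1.546]
contact_force: [-2.4, 2.2, 0.2]
opening: 0.0118
grip_force: 30.0
```

```bash
python3 tq.py
```

```text
25.5 yaw 1.5459 [ 0.5143 -0.2686  0.2419] Mz 0.161 sd 0.024 F [-1.85  1.14  0.24]
```

Request:
arm_command(
  xyz=[
    [0,0,0],
    [0,0,0],
    [0,0,0],
    [0,0,0],
  ],
  spin=[0,0,0,0],
  jaw=-0.13,
)

```text
time: 25.9
tool_pos: [0.5142, -0.2686, 0.2418]
tool_rot: [3.141, 0.0, 1.546]
contact_force: [0.1, -0.2, -0.8]
opening: 0.0378
grip_force: 0.0
```

Request:
arm_command(
  xyz=[
    [0,0,10],
    [0,0,20],
    [0,0,30],
    [0,0,10],
    [0,0,0],
    [0,0,0],
  ],
  spin=[0,0,0,0,0,0],
)

```text
time: 26.5
tool_pos: [0.5139, -0.2683, 0.3112]
tool_rot: [-3.141, -0.0, 1.546]
contact_force: [-0.7, 0.3, 0.1]
opening: 0.0397
grip_force: 0.0
```

Run:
```python
from knob import *
knob('wrist9.png')
c=dict(np.load('wrist.npz')); o=observe(); P=wpts(c); t=tool(P,o); Z=P[...,2]
# predicted bar angle: 78.1deg (thickness, tool frame) kept => rect angle 90 if no slip/relaxation
b=t.reshape(-1,3); z=Z.reshape(-1)
m=(z>.03)&(z<.06)&(abs(b[:,1])<12)&(b[:,0]>60)&(b[:,0]<160); h,e=np.histogram(b[m][:,0],np.arange(60,160,3)); print([(int(a),int(q)) for a,q in zip(e,h) if q])
k=(z>.018)&(z<.09)&(abs(b[:,1])<55)&(b[:,0]>-50)&(b[:,0]<170)&(b[:,2]>185)
v,u=np.where(k.reshape(480,640)); x0,x1,y0,y1=u.min(),u.max(),v.min(),v.max()
im=c['img'][y0:y1,x0:x1,::-1]; f=min(800/im.shape[1],600/im.shape[0]); cv2.imwrite('pics/end10.png',cv2.resize(im,None,fx=f,fy=f,interpolation=cv2.INTER_CUBIC))
```

```text
26.5 [ 0.5139 -0.2683  0.3112] [-3.1410e+00 -4.0000e-04  1.5459e+00] rect [-0.97  0.69] [12. 34.] 89.4 n 1007 ztop 0.0792 world [ 0.5145 -0.2693]
[(84, 62), (87, 98), (90, 78), (93, 69), (96, 39), (99, 47), (102, 73), (105, 56), (108, 29), (111, 34), (114, 55), (117, 66), (120, 75), (123, 73), (126, 59), (129, 51), (132, 30), (135, 13), (138, 69), (141, 45), (144, 37), (147, 36), (150, 36), (153, 7)]
```

View pics/end10.png

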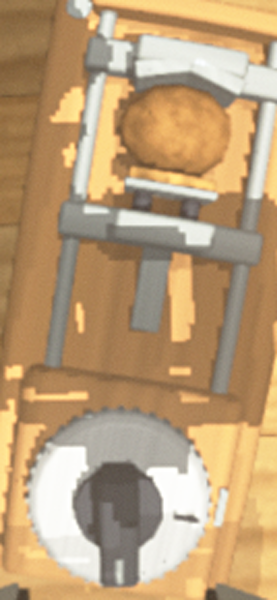

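The last picture shows the nut at (175,128) seated against the V jaw and the cork pad. The ring mark at (187,517) still points at its index (220,507). The bar stayed where it was left (89.4°), and the torque rise and angle give about 5 N of squeeze.

```bash
python3 -c "
from cell import *
print(hand_in())"
```

```text
the job is handed in; nothing more can be done
None
```

I handed the job in at about 26.5 s: the walnut is seated between the pad and the far jaw at an estimated 4–6 N (from torque and knob angle, not measured directly), the ring mark looks unmoved and the gripper is clear of everything; no verdict came back.

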